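# Push the fastener case down the weighing lane

## Robot

A 6-joint arm with a two-finger parallel gripper is mounted at the origin on the work surface. World frame = base frame: x ahead of the robot, y to its left, z up, the work surface at z = 0. Lengths are in m, angles in rad, forces in N, time in s.
With the tool pointing down it reaches from about 0.3 to 0.875 m from the base axis. Payload 6.4 kg.
Tool frame: the origin (TCP) lies midway between the tips of the shut fingers; the grasp point (between the pads) lies 19 mm behind it (ctrl.pinch_z is the distance from the TCP to the grasp point, in m); z points along the fingers, y is the line along which they close (so a half turn about z gives the same grasp; the last joint's range is limited). The gripper opens to 85 mm and grips with 20 to 120 N. Pads are 22 mm wide; open, the fingers measure 114 mm over their backs; the gripper's body (76 mm by 85 mm) begins 54 mm behind the grasp point. The pads swing forward as they close: fully open they stand 13 mm farther back than shut.
Start: joints at [-1.37, 0.181, 1.607, -0, 1.354, -0.206], TCP at [0.228, -0.528, 0.231] pointing down, gripper open.
Joint ranges: [-2.99, 2.99], [-0.89, 2.07], [0.3, 2.58], [-1.14, 4.28], [0, 2.63], [-3.12, 3.12]. Speed limits (rad/s): [2.57, 2.57, 3.01, 3.14, 3.14, 3.14].

## Interface

Orientations are given as a unit quaternion [w, x, y, z].
In Python, from bench import ctrl gives the robot as it stands.
- The arm moves only by the tool apply_moves, never from a script. Its argument "moves" is a list of rows, each an object with "jaw": the opening, from 0 (shut) to 1 (fully open); "offset": the shift along the tool's x, y, z in mm, a list of three; "rot": the turn, a rotation vector about the tool's x, y, z in degrees, a list of three. In form: [{"jaw": jaw, "offset": [dx, dy, dz], "rot": [ax, ay, az]}, ...]. A call has exactly 5 rows; each row shifts and turns the commanded pose from where the row before left it, along the tool's axes as they then stand; what a row does not reach is not made up. A row lasts 1/8 s, in which the tool goes at most 62.5 mm and 10.7 degrees, less where a joint would pass 70% of its speed; a pose out of reach is approached as far as the arm can. A call is refused whole if a number of a shift passes 62.5 or a number of a turn 10.7, either way. A call with a gripper value outside its range is refused whole. The fingers move at their own pace and stop on an object; the grip force is fixed at half the most. Time passes only in rows, so rows that do not move let the fingers close, or fill a call up. It gives the time, the measured TCP pose, the force, the opening and the grip force at its end, in the units of the state.
- ctrl.get_obs(): the state, without advancing time (a new reading comes with each control period).
- ctrl.camera(name): name is "side" or "top"; returns (picture, depth): 400x640x3 uint8, red, green, blue; 400x640 float32, m along the optical axis (not along the pixel's ray), 0 where there is no reading.
- ctrl.camera_params(name): a dict with "K" (3x3 intrinsics, pixels), "cam_to_world" (4x4, takes a point from camera to world coordinates). Camera axes: x right, y down, z forward; pixel columns grow to the right and rows downward; lengths in m; the calibration is good to about 2 mm. A picture is of the moment at which its call begins. camera_params takes no time and is no camera call.
- ctrl.hand_in(): hands the job in; it is judged then, once.
Trained networks look in the newest picture that a camera, given by its name, has taken for a name from the list of things; names that differ only in an ending like _2 or _b are one class to them, and where a whole thing is asked for, a point or a joint stands for the part that bears it (a point fixed in the world has none). Each returns a list of dicts, best first, with "score" (0 to 1); they miss things now and then, are a little off and sometimes report something else, mostly with a low value. They report only what shows in the picture. A call takes as long as a camera call. They do not tell look-alikes from the thing itself.
- ctrl.outline_of(camera, target): "region" (400x640 bool, what is visible of it) and "position" ([column, row] in pixels, amid what is visible of it).
The state is a dict: "time_s": time; "q": joint angles; "dq": joint speeds; "joint_efforts": joint torques, N m; "eef_pos": TCP position; "eef_rot": TCP orientation; "wrist_force": force on the tool from outside, world axes, zero at the start; "torque": the same for the moment, N m; "opening": opening from 0.0 (shut) to 1.0 (fully open); "grasp_force": force on a finger pad.
Only numpy, scipy, OpenCV 4.12 (cv2) and the standard library are available. Lean on these libraries where they do the work, as an engineer would, in place of code of your own. Each camera call takes 0.05 s, during which the arm holds its last target. There are 200 camera calls.

## Task

Push the yellow fastener case along the lane between the two blue guide rails until it rests wholly on the dark weigh plate at the far end, then back the fingers clear of it. Nothing may touch either rail at any time, neither the case nor the robot, because that would spoil the reading. Only push the case with the fingers so that it slides on the deck (do not pick it up or tip it over), and leave the gauge, the tape roll and the brass fitting where they stand.

Things in the scene. Friction and masses are not known exactly. Their poses are not given: they have to be found in the camera images.
- lane: fixed grey deck on the table, 170 mm wide, top 20 mm above the table. Origin at table height on the centre line; own +x is the push direction (roughly world +y), +y left of it, z up. Deck spans own x -270 to +260 mm: to -60 an open apron, then the rails to +250. A grey read-out housing 75 mm high, 150 mm wide crosses the end at x 285 to 345 mm
- plate_center (a point): centre of the dark weigh plate, on the deck's top, at own x = +150 mm, y = 0 of the lane. Flush with the deck, 170 mm long along the lane, a thin orange line at each end, as wide as the gap between the rails. Axes as the lane's
- rail_left: blue fixed guide rail on the own +y side of the lane, 310 mm long, 12 mm thick, 22 mm high above the deck, square ends. Origin: centre of its underside, 63 mm from the lane's centre line; own x along the lane. The gap between the rails is 114 mm
- rail_right: the same rail on the own -y side of the lane
- case: closed yellow plastic fastener case, a loose box 130 mm long (own x), 94 mm wide (own y), 75 mm high, 0.35 to 0.7 kg, plain upright sides. Origin at the centre of its underside. Starts on the open apron, own x within 0.12 rad of the lane's, up to 14 mm off the centre line, 150 to 180 mm before the lane's origin. Slides flat when pushed low; 10 mm of room to each rail
- gauge: pressure gauge lying face up on a brass foot, 54 mm across, 46 mm high, loose on the table beside the lane; leave alone. Origin at the centre of its underside
- tape: roll of blue tape lying flat, 60 mm across, 24 mm high, loose on the table beside the lane; leave alone. Origin at the centre of its underside
- fitting: upright brass pipe fitting, 34 mm across, 48 mm high, loose on the table beside the lane; leave alone. Origin at the centre of its underside
There are look-alikes about, which are no part of the job. Of the things that look like the case, the largest one is meant.

How it is judged:
By the outcome, as a careful person would: the job done as asked, in the order asked, and still so for the second after the job is handed in, with the robot touching nothing.
It also fails if it takes over 67 s, if anything falls off the work surface, if the arm or the gripper's body presses on something with over 40 N, if the wrist force passes 120 N, or if a joint passes its speed limit or range.

## Working session

There is one attempt and no reset: what is moved stays moved. The work goes in short steps, Python scripts to look and compute and a tool call to move; the robot and the scene stay as the last step left them, time stands still between calls to the robot, and variables do not carry over. Pictures are saved under pics/ and viewed, at most 10 in all, crops included, and the job is handed in when it is done.

Besides the shell and the picture viewer there is one more tool, called after "Emit:" in YAML: its name, and indented under it one key for each argument. apply_moves: Moves the arm, as the interface text tells. Its arguments: {"type":"object","properties":{"moves":{"type":"array"}},"required":["moves"]}

```bash
mkdir -p pics; ls
python3 - <<'E'
from bench import ctrl
import cv2,numpy as np
for n in("top","side"):
    p,d=ctrl.camera(n); cv2.imwrite(f"pics/{n}0.png",p[:,:,::-1]); np.savez(f"{n}0.npz",p=p,d=d)
    P=ctrl.camera_params(n); print(n,P["K"].tolist(),np.round(P["cam_to_world"],3).tolist())
    for t in("case","rail_left","lane"):
        for r in ctrl.outline_of(n,t): print(t,round(r["score"],2),r["position"],r["region"].sum())
o=ctrl.get_obs();print(o["time_s"],o["eef_pos"],o["eef_rot"],o["wrist_force"])
E
```

```text
pics
top [[381.95601809721165, 0.0, 318.2774013095126], [0.0, 381.95601809721165, 199.27283743508823], [0.0, 0.0, 1.0]] [[0.069, -0.974, 0.215, 0.374], [-0.998, -0.068, 0.011, -0.013], [0.004, -0.215, -0.977, 0.795], [0.0, 0.0, 0.0, 1.0]]
case 0.81 [430.9, 120.6] 1737
case 0.72 [414.0, 305.7] 2049
case 0.71 [416.9, 197.3] 3902
case 0.66 [298.0, 184.1] 19188
rail_left 0.56 [286.4, 203.1] 1130
rail_left 0.32 [298.8, 184.2] 18971
lane 0.7 [336.7, 117.6] 464
lane 0.69 [298.5, 179.1] 19192
side [[477.2816320176584, 0.0, 315.5678943899943], [0.0, 477.2816320176584, 196.539321182246], [0.0, 0.0, 1.0]] [[-0.957, -0.161, 0.24, 0.3], [-0.288, 0.597, -0.749, 0.799], [-0.023, -0.786, -0.618, 0.72], [0.0, 0.0, 0.0, 1.0]]
case 0.96 [338.4, 153.1] 2373
case 0.78 [420.3, 169.9] 1261
case 0.63 [275.6, 146.4] 811
rail_left 0.6 [317.0, 234.3] 955
lane 0.67 [355.0, 245.8] 376
lane 0.62 [282.8, 243.8] 13112
lane 0.61 [340.8, 152.7] 2332
0.4 [ 0.22751979 -0.52800166  0.23115734] [-1.13977741e-04  9.79379196e-01  2.02030636e-01 -1.32140316e-05] [-0.30449487  0.80152977  0.52563531]
```

View pics/top0.png

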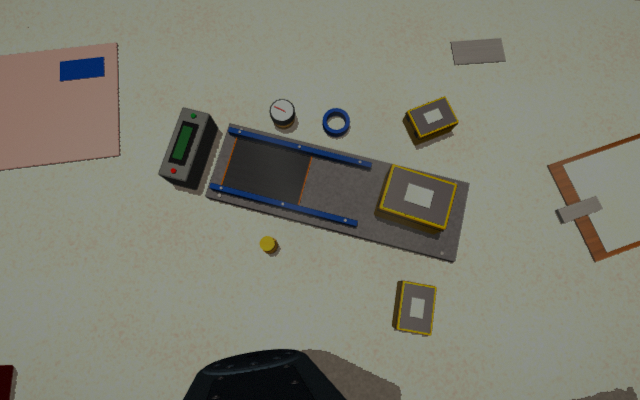

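View pics/side0.png

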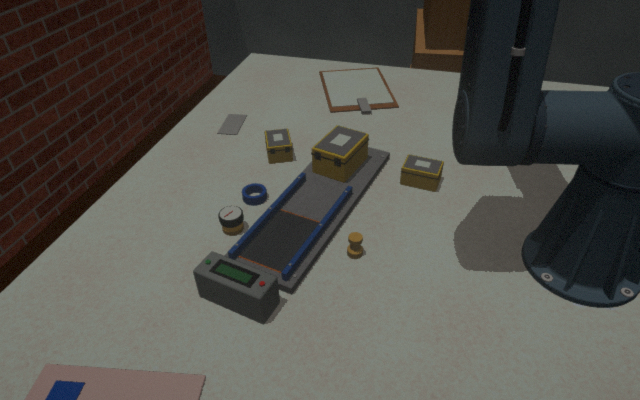

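```bash
cat > h.py <<'E'
from bench import ctrl
import cv2,numpy as np
def cloud(n,d):
    P=ctrl.camera_params(n);K=P["K"];T=np.array(P["cam_to_world"]);K=np.array(K)
    v,u=np.mgrid[:400,:640]
    c=np.stack([(u-K[0,2])/K[0,0]*d,(v-K[1,2])/K[1,1]*d,d],-1)
    return c@T[:3,:3].T+T[:3,3]
def rect(xy): # min-area rect, mm
    (c,s,a)=cv2.minAreaRect((xy*1000).astype(np.float32)); return np.round(c,1),np.round(s,1),round(a,2)
def largest(m):
    n,l,s,_=cv2.connectedComponentsWithStats(m.astype(np.uint8)); return l==1+np.argmax(s[1:,4])
E
python3 - <<'E'
from h import *
for n in("top","side"):
    z=np.load(n+"0.npz");p,d=z["p"].astype(int),z["d"];X=cloud(n,d)
    hsv=cv2.cvtColor(z["p"],cv2.COLOR_RGB2HSV)
    blue=(hsv[...,0]>105)&(hsv[...,0]<125)&(hsv[...,1]>150)&(d>0)
    nl,l,s,_=cv2.connectedComponentsWithStats(blue.astype(np.uint8))
    for i in range(1,nl):
        if s[i,4]>150:
            q=X[l==i]; print(n,"blue",s[i],q.mean(0).round(3),np.percentile(q[:,2],[5,50,95]).round(4),rect(q[q[:,2]>0.035][:,:2]) if (q[:,2]>.035).sum()>50 else "")
    for c in ((418,197),(340,150)) :
        pass
    u,v=(418,197) if n=="top" else (340,150)
    m=(X[...,2]>.088)&(X[...,2]<.105)&(d>0); m[:, :u-70]=0;m[:,u+70:]=0;m[:v-60]=0;m[v+60:]=0
    m=largest(m); q=X[m]; print(n,"case",m.sum(),q.mean(0).round(4),np.median(q[:,2]),rect(q[:,:2]))
    print("tablez",np.median(X[350:380,450:600,2] if n=="top" else X[330:360,330:450,2]))
E
```

```text
top blue [ 60  57  44  24 822] [0.816 0.558 0.004] [0.0017 0.0038 0.0061] 
top blue [323 108  26  28 274] [ 0.718 -0.028  0.022] [0.0144 0.0223 0.0247] 
top blue [228 127 131  37 709] [0.65  0.054 0.04 ] [0.0326 0.0404 0.0426] (array([651.6,  57. ]), array([281.9,  12.4]), 79.28)
top blue [210 183  72  23 428] [0.54  0.146 0.04 ] [0.0373 0.0405 0.043 ] (array([540.6, 144.7]), array([149.8,  12.3]), 79.07)
top blue [283 202  74  24 379] [ 0.51  -0.013  0.041] [0.0387 0.0409 0.0431] (array([510.8,  -9.1]), array([151.3,  11.6]), 79.17)
top case 3315 [ 0.5467 -0.1916  0.0946] 0.09468507664418435 (array([ 548.5, -192.8]), array([130.3,  94.4]), 75.44)
tablez -0.0007101005300032548
side blue [ 46 381  38  19 511] [0.823 0.525 0.005] [0.003 0.005 0.007] 
side case 1127 [ 0.5463 -0.182   0.0951] 0.09541350182596897 (array([ 548.1, -190.7]), array([133.4,  95.7]), 75.89)
tablez -0.00015701718835009482
```

```bash
cat >> h.py <<'E'
from scipy.spatial.transform import Rotation as R
A=np.radians(79.15);O=np.array([569.8,-37.3]);D=np.array([np.cos(A),np.sin(A)]);N=np.array([-D[1],D[0]])
def to_lane(w): w=np.asarray(w)-O; return w@D,w@N
def rot():
    q=ctrl.get_obs()["eef_rot"];return R.from_quat([q[1],q[2],q[3],q[0]])
def where():
    o=ctrl.get_obs();p=np.array(o["eef_pos"])*1e3;M=rot().as_matrix()
    print("t",o["time_s"],"lane",np.round(to_lane(p[:2]),1),"z",round(p[2],1),"tool x,y in lane deg",[round((np.degrees(np.arctan2(M[1,i],M[0,i]))-79.15+180)%360-180,2) for i in(0,1)],"zaxis",M[:,2].round(3),"F",np.round(o["wrist_force"],1),"q",np.round(o["q"],2),"op",o["opening"])
def delta(lx,ly,z):
    p=np.array(ctrl.get_obs()["eef_pos"])*1e3
    w=np.r_[O+lx*D+ly*N,z]-p; print("tool delta",(rot().as_matrix().T@w).round(1))
E
python3 - <<'E'
from h import *
z=np.load("top0.npz");X=cloud("top",z["d"])
for r in ctrl.outline_of("top","case"):
    q=X[r["region"]&(X[...,2]>.03)]
    if len(q)<5000: c=rect(q[:,:2]);print(c,to_lane(c[0]),q[:,2].max(), "lane y range",np.percentile(((q[:,:2]*1e3-O)@N),[1,99]),"x",np.percentile(((q[:,:2]*1e3-O)@D),[1,99]))
where();delta(-155,-80,150)
E
```

```text
(array([ 588.7, -119.4]), array([ 96.3, 469.6]), 51.95) (np.float64(-77.0746207873504), np.float64(-34.01650820537199)) 0.7948384187929675 lane y range [-240.16760946 -144.91178672] x [-208.8697397  -107.40748664]
(array([ 350.7, -123.8]), array([225.7,  91.4]), 84.72) (np.float64(-126.19671476268965), np.float64(198.90060126380797)) 0.7948384187929675 lane y range [146.85444067 236.61806372] x [-238.08309331 -170.18249003]
(array([ 468.2, -148.5]), array([146.8, 296.2]), 61.04) (np.float64(-128.33714371843752), np.float64(78.8516172452608)) 0.7948384187929675 lane y range [-53.35478879  41.79747881] x [-218.42641161  -89.86011857]
(array([520.3,  36.2]), array([565.9, 266.3]), 78.22) (np.float64(62.86826334433582), np.float64(62.45063221511245)) 0.7948384187929675 lane y range [-70.29204144 196.81516725] x [-55.06957069 340.8122342 ]
t 0.45 lane [-546.4  243.8] z 231.2 tool x,y in lane deg [np.float64(-55.84), np.float64(-145.84)] zaxis [-0.  0. -1.] F [0.4 0.1 0.3] q [-1.37  0.18  1.61 -0.    1.35 -0.21] op 0.9989098495317164
tool delta [ 487.7 -142.1   81.2]
```

Emit:
apply_moves:
  moves:
    - {"jaw": 1, "offset": [50, -14, 0], "rot": [0, 0, 0]}
    - {"jaw": 1, "offset": [50, -14, 0], "rot": [0, 0, 0]}
    - {"jaw": 1, "offset": [50, -14, 0], "rot": [0, 0, 0]}
    - {"jaw": 1, "offset": [50, -14, 0], "rot": [0, 0, 0]}
    - {"jaw": 1, "offset": [50, -14, 0], "rot": [0, 0, 0]}

```text
time_s: 1.08
eef_pos: [0.4306, -0.3638, 0.2315]
eef_rot: [0.0, 0.979, 0.202, 0.0]
wrist_force: [0.6, -1.4, -0.3]
opening: 0.999
grasp_force: 0.0
```

Emit:
apply_moves:
  moves:
    - {"jaw": 1, "offset": [50, -14, 0], "rot": [0, 0, 0]}
    - {"jaw": 1, "offset": [50, -14, 0], "rot": [0, 0, 0]}
    - {"jaw": 1, "offset": [50, -14, 0], "rot": [0, 0, 0]}
    - {"jaw": 1, "offset": [50, -14, 0], "rot": [0, 0, 0]}
    - {"jaw": 1, "offset": [38, -16, 0], "rot": [0, 0, 0]}

```text
time_s: 1.7
eef_pos: [0.621, -0.2031, 0.2312]
eef_rot: [0.0, 0.979, 0.202, 0.0]
wrist_force: [-0.3, -0.3, 0.6]
opening: 0.999
grasp_force: 0.0
```

Emit:
apply_moves:
  moves:
    - {"jaw": 1, "offset": [0, 0, 0], "rot": [0, 0, 8.54]}
    - {"jaw": 1, "offset": [0, 0, 0], "rot": [0, 0, 8.54]}
    - {"jaw": 1, "offset": [0, 0, 0], "rot": [0, 0, 8.54]}
    - {"jaw": 1, "offset": [0, 0, 0], "rot": [0, 0, 8.54]}
    - {"jaw": 1, "offset": [0, 0, 0], "rot": [0, 0, 0]}

```text
time_s: 2.33
eef_pos: [0.6195, -0.2045, 0.2312]
eef_rot: [-0.0, 0.996, -0.094, -0.0]
wrist_force: [1.0, -0.4, -0.2]
opening: 1.0
grasp_force: 0.0
```

Run:
```python
from h import *
where();delta(-155,-80,35)
```

```text
t 2.325 lane [-154.9  -80.3] z 231.2 tool x,y in lane deg [np.float64(-89.92), np.float64(-179.92)] zaxis [-0.  0. -1.] F [ 1.  -0.4 -0.2] q [-0.5   0.35  1.4  -0.    1.39  1.26] op 1.000417088230935
tool delta [-3.000e-01  1.000e-01  1.962e+02]
```

Emit:
apply_moves:
  moves:
    - {"jaw": 1, "offset": [0, 0, 50], "rot": [0, 0, 0]}
    - {"jaw": 1, "offset": [0, 0, 50], "rot": [0, 0, 0]}
    - {"jaw": 1, "offset": [0, 0, 50], "rot": [0, 0, 0]}
    - {"jaw": 1, "offset": [0, 0, 30], "rot": [0, 0, 0]}
    - {"jaw": 1, "offset": [0, 0, 16], "rot": [0, 0, 0]}

```text
time_s: 2.95
eef_pos: [0.6185, -0.2041, 0.0331]
eef_rot: [-0.001, 0.996, -0.093, -0.001]
wrist_force: [0.5, -0.3, 0.2]
opening: 1.004
grasp_force: 0.0
```

Emit:
apply_moves:
  moves:
    - {"jaw": 1, "offset": [-2, 0, 0], "rot": [0, 0, 0]}
    - {"jaw": 1, "offset": [-3, 0, 0], "rot": [0, 0, 0]}
    - {"jaw": 1, "offset": [-3, 0, 0], "rot": [0, 0, 0]}
    - {"jaw": 1, "offset": [-2, 0, 0], "rot": [0, 0, 0]}
    - {"jaw": 1, "offset": [-2, 0, 0], "rot": [0, 0, 0]}

```text
time_s: 3.58
eef_pos: [0.6083, -0.2025, 0.0362]
eef_rot: [0.0, 0.996, -0.095, 0.001]
wrist_force: [2.1, -0.8, 0.2]
opening: 0.999
grasp_force: 0.0
```

Run:
```python
from h import *
where()
p,d=ctrl.camera("side");cv2.imwrite("pics/s1.png",cv2.resize(p[80:280,200:460,::-1],None,fx=3,fy=3))
```

```text
t 3.575 lane [-155.   -68.9] z 36.2 tool x,y in lane deg [np.float64(-90.0), np.float64(180.0)] zaxis [ 0.002 -0.001 -1.   ] F [ 2.1 -0.8  0.2] q [-0.51  0.55  1.55  0.    1.04  1.25] op 0.9992610939443975
```

View pics/s1.png

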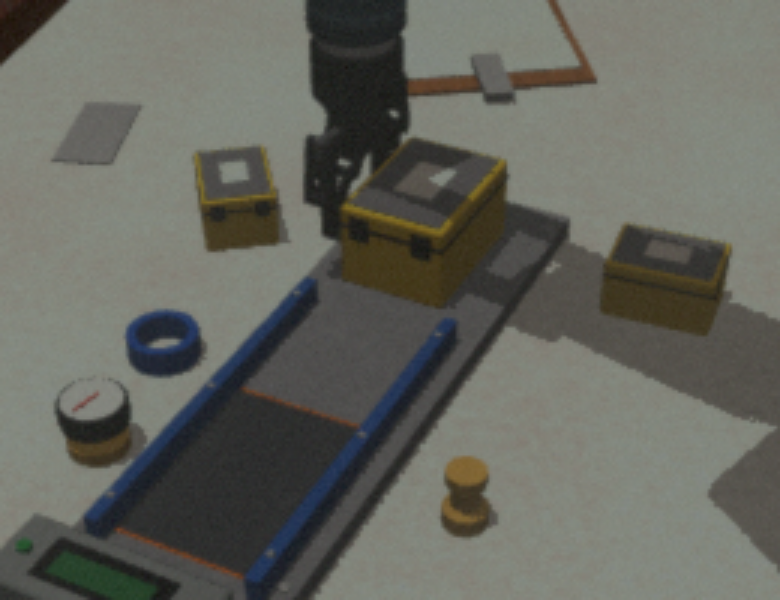

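The near finger stands just at the case's far (right) side, around (335,225) in the crop; the rails and the other objects are clear. Next I'll push it sideways to straighten and centre it.

Emit:
apply_moves:
  moves:
    - {"jaw": 1, "offset": [-2, 0, 0], "rot": [0, 0, 0]}
    - {"jaw": 1, "offset": [-2, 0, 0], "rot": [0, 0, 0]}
    - {"jaw": 1, "offset": [-2, 0, 0], "rot": [0, 0, 0]}
    - {"jaw": 1, "offset": [-2, 0, 0], "rot": [0, 0, 0]}
    - {"jaw": 1, "offset": [-1, 0, 0], "rot": [0, 0, 0]}

```text
time_s: 4.25
eef_pos: [0.5989, -0.2008, 0.0354]
eef_rot: [0.0, 0.996, -0.095, 0.0]
wrist_force: [3.3, 0.5, 1.1]
opening: 0.998
grasp_force: 0.0
```

```bash
cat >> h.py <<'E'
def case(n="side"):
    p,d=ctrl.camera(n);X=cloud(n,d);L=(X[...,:2]*1e3-O)
    lx,ly=L@D,L@N
    m=(X[...,2]>.089)&(X[...,2]<.101)&(abs(ly)<70)&(lx>-260)&(lx<260)&(d>0)
    m=largest(m);c,s,a=rect(X[m][:,:2]);print(n,"case lane",np.round(to_lane(c),1),"size",s,"ang",a,"yaw",round(a-79.15,2),"px",m.sum(),"ly med",np.round(np.percentile(ly[m],[1,99]),1))
    return p
E
python3 - <<'E'
from h import *
where(); case("side"); case("top")
E
```

```text
t 4.25 lane [-155.1  -59.4] z 35.4 tool x,y in lane deg [np.float64(-90.0), np.float64(180.0)] zaxis [ 0. -0. -1.] F [3.3 0.5 1.1] q [-0.51  0.53  1.58 -0.    1.03  1.25] op 0.9982234413134334
side case lane [-150.8   -7. ] size [145.  118.5] ang 77.04 yaw -2.11 px 1174 ly med [-55.8  50. ]
top case lane [-84.1 -63.5] size [3.1 1. ] ang 30.2 yaw -48.95 px 3 ly med [-64.3 -62. ]
```

Emit:
apply_moves:
  moves:
    - {"jaw": 1, "offset": [5, 0, 0], "rot": [0, 0, 0]}
    - {"jaw": 1, "offset": [12, 0, 0], "rot": [0, 0, 0]}
    - {"jaw": 1, "offset": [5, 0, -20], "rot": [0, 0, 0]}
    - {"jaw": 1, "offset": [0, 0, -50], "rot": [0, 0, 0]}
    - {"jaw": 1, "offset": [0, 0, -30], "rot": [0, 0, 0]}

```text
time_s: 4.97
eef_pos: [0.6218, -0.2052, 0.1375]
eef_rot: [0.0, 0.996, -0.094, 0.001]
wrist_force: [0.9, -0.5, 0.1]
opening: 1.0
grasp_force: 0.0
```

Run:
```python
from h import *
where(); p=case("side")
```

```text
t 4.975 lane [-155.1  -82.7] z 137.5 tool x,y in lane deg [np.float64(-89.99), np.float64(-179.99)] zaxis [ 0.002 -0.001 -1.   ] F [ 0.9 -0.5  0.1] q [-0.5   0.44  1.47 -0.    1.23  1.26] op 0.9995125891279742
side case lane [-153.6    4.3] size [133.4  94.6] ang 79.74 yaw 0.59 px 1117 ly med [-40.8  50.1]
```

Emit:
apply_moves:
  moves:
    - {"jaw": 0.6, "offset": [0, 54, 0], "rot": [0, 0, 0]}
    - {"jaw": 0.6, "offset": [0, 53, 0], "rot": [0, 0, 0]}
    - {"jaw": 0.6, "offset": [-44, 0, 0], "rot": [0, 0, 0]}
    - {"jaw": 0.6, "offset": [-43, 0, 0], "rot": [0, 0, -10]}
    - {"jaw": 0.6, "offset": [0, 0, 0], "rot": [0, 0, -10]}

```text
time_s: 5.65
eef_pos: [0.512, -0.2925, 0.1337]
eef_rot: [-0.002, 0.997, 0.082, -0.002]
wrist_force: [-0.2, -1.5, -0.3]
opening: 0.6
grasp_force: 0.0
```

Emit:
apply_moves:
  moves:
    - {"jaw": 0.6, "offset": [0, 0, 0], "rot": [0, 0, -10]}
    - {"jaw": 0.6, "offset": [0, 0, 0], "rot": [0, 0, -10]}
    - {"jaw": 0.6, "offset": [0, 0, 0], "rot": [0, 0, -10]}
    - {"jaw": 0.6, "offset": [0, 0, 0], "rot": [0, 0, -10]}
    - {"jaw": 0.6, "offset": [0, 0, 0], "rot": [0, 0, -10]}

```text
time_s: 6.28
eef_pos: [0.5151, -0.2934, 0.1347]
eef_rot: [-0.0, 0.868, 0.496, -0.0]
wrist_force: [-0.3, -0.2, 0.1]
opening: 0.599
grasp_force: 0.0
```

Emit:
apply_moves:
  moves:
    - {"jaw": 0.6, "offset": [0, 0, 0], "rot": [0, 0, -10]}
    - {"jaw": 0.6, "offset": [0, 0, 0], "rot": [0, 0, -10]}
    - {"jaw": 0.6, "offset": [0, 0, 0], "rot": [0, 0, 0]}
    - {"jaw": 0.6, "offset": [0, 0, 0], "rot": [0, 0, 0]}
    - {"jaw": 0.6, "offset": [0, 0, 0], "rot": [0, 0, 0]}

```text
time_s: 6.9
eef_pos: [0.5149, -0.2935, 0.1352]
eef_rot: [-0.0, 0.771, 0.636, -0.0]
wrist_force: [-0.3, -0.6, 0.3]
opening: 0.598
grasp_force: 0.0
```

Run:
```python
from h import *
where();delta(-260,4,36); case("side");p=case("top");cv2.imwrite("pics/t2.png",p[:,:,::-1])
```

```text
t 6.9 lane [-261.9    5.6] z 135.2 tool x,y in lane deg [np.float64(-0.11), np.float64(-90.11)] zaxis [-0.  0. -1.] F [-0.3 -0.6  0.3] q [-0.72  0.32  1.64 -0.    1.18 -0.53] op 0.5976568122403776
tool delta [ 1.9  1.7 99.2]
side case lane [-155.7    3.9] size [134.   96.7] ang 80.0 yaw 0.85 px 1118 ly med [-41.1  50.4]
top case lane [-157.    3.] size [130.1  94.6] ang 78.75 yaw -0.4 px 3334 ly med [-42.3  49.1]
```

View pics/t2.png

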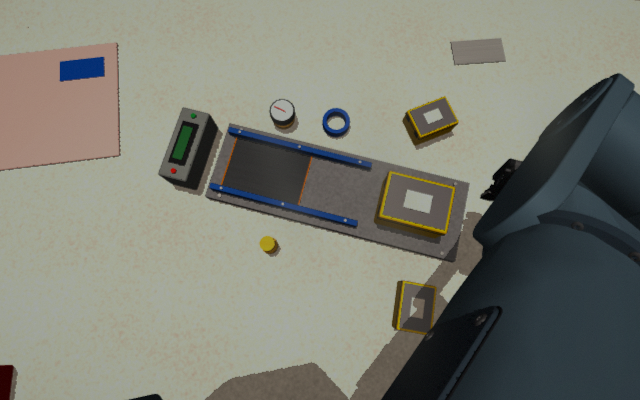

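Emit:
apply_moves:
  moves:
    - {"jaw": 0.6, "offset": [1, 2, 30], "rot": [0, 0, 0]}
    - {"jaw": 0.6, "offset": [0, 0, 40], "rot": [0, 0, 0]}
    - {"jaw": 0.6, "offset": [0, 0, 20], "rot": [0, 0, 0]}
    - {"jaw": 0.6, "offset": [0, 0, 10], "rot": [0, 0, 0]}
    - {"jaw": 0.6, "offset": [4, 0, 0], "rot": [0, 0, 0]}

```text
time_s: 7.62
eef_pos: [0.5179, -0.2892, 0.0354]
eef_rot: [-0.0, 0.771, 0.637, -0.0]
wrist_force: [-0.3, 0.0, 1.0]
opening: 0.599
grasp_force: 0.0
```

Emit:
apply_moves:
  moves:
    - {"jaw": 0.6, "offset": [6, 0, 0], "rot": [0, 0, 0]}
    - {"jaw": 0.6, "offset": [6, 0, 0], "rot": [0, 0, 0]}
    - {"jaw": 0.6, "offset": [6, 0, 0], "rot": [0, 0, 0]}
    - {"jaw": 0.6, "offset": [6, 0, 0], "rot": [0, 0, 0]}
    - {"jaw": 0.6, "offset": [6, 0, 0], "rot": [0, 0, 0]}

```text
time_s: 8.25
eef_pos: [0.5238, -0.2598, 0.0357]
eef_rot: [0.001, 0.771, 0.637, -0.0]
wrist_force: [-0.5, -3.5, 1.1]
opening: 0.605
grasp_force: 0.0
```

Run:
```python
from h import *
where();p=case("side");cv2.imwrite("pics/s3.png",cv2.resize(p[80:280,200:460,::-1],None,fx=3,fy=3));p=case("top")
```

```text
t 8.25 lane [-227.2    3.3] z 35.7 tool x,y in lane deg [np.float64(0.0), np.float64(-90.0)] zaxis [ 0.001 -0.001 -1.   ] F [-0.5 -3.5  1.1] q [-0.66  0.45  1.71 -0.    0.99 -0.47] op 0.6054141008297605
side case lane [-160.8    6.2] size [161.1 117. ] ang 79.3 yaw 0.15 px 1261 ly med [-46.1  61.2]
top case lane [-150.    -1.5] size [133.5 102.9] ang 80.04 yaw 0.89 px 2872 ly med [-43.   48.9]
```

View pics/s3.png

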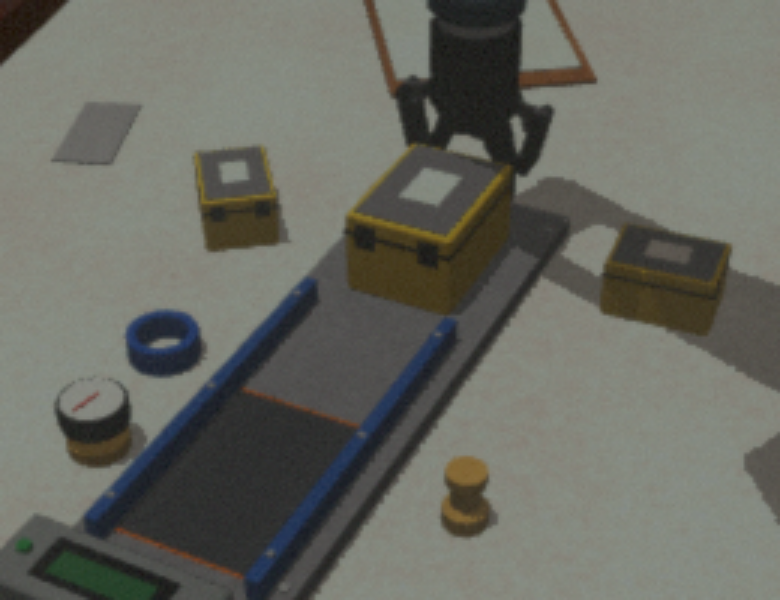

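The crop shows the fingers touching the case's rear face (around (480,160)). The case is straight and lined up with the gap between the rails. I'll measure it by its yellow rim and keep pushing, easing slightly right.

Emit:
apply_moves:
  moves:
    - {"jaw": 0.6, "offset": [6, 0.3, 0], "rot": [0, 0, 0]}
    - {"jaw": 0.6, "offset": [6, 0.3, 0], "rot": [0, 0, 0]}
    - {"jaw": 0.6, "offset": [6, 0.3, 0], "rot": [0, 0, 0]}
    - {"jaw": 0.6, "offset": [6, 0.3, 0], "rot": [0, 0, 0]}
    - {"jaw": 0.6, "offset": [6, 0.3, 0], "rot": [0, 0, 0]}

```text
time_s: 8.98
eef_pos: [0.5307, -0.23, 0.0354]
eef_rot: [0.0, 0.771, 0.637, -0.0]
wrist_force: [-0.8, -4.2, 0.5]
opening: 0.599
grasp_force: 0.0
```

```bash
cat >> h.py <<'E'
def rim(n):
    p,d=ctrl.camera(n);X=cloud(n,d);L=(X[...,:2]*1e3-O);lx,ly=L@D,L@N
    h=cv2.cvtColor(p,cv2.COLOR_RGB2HSV)
    m=(X[...,2]>.085)&(X[...,2]<.103)&(abs(ly)<80)&(abs(lx)<260)&(d>0)&(h[...,0]>15)&(h[...,0]<35)&(h[...,1]>120)
    c,s,a=rect(X[m][:,:2]);a=a if a>45 else a+90;print(n,"rim lane",np.round(to_lane(c),1),"size",s,"yaw",round(a-79.15,2),"px",m.sum(),"ly",np.round(np.percentile(ly[m],[1,99]),1),"lx",np.round(np.percentile(lx[m],[1,99]),1))
    return p
E
python3 - <<'E'
from h import *
where();rim("side");rim("top")
E
```

```text
t 8.975 lane [-196.6    2.1] z 35.4 tool x,y in lane deg [np.float64(-0.0), np.float64(-90.0)] zaxis [ 0. -0. -1.] F [-0.8 -4.2  0.5] q [-0.61  0.44  1.72 -0.    0.98 -0.42] op 0.5988561146638105
side rim lane [-117.     1.4] size [133.8  97.3] yaw 0.2 px 310 ly [-42.2  49.6] lx [-178.  -51.]
top rim lane [-111.5    1.2] size [117.6  94.4] yaw 0.32 px 474 ly [-45.4  48.3] lx [-166.1  -53.3]
```

Emit:
apply_moves:
  moves:
    - {"jaw": 0.6, "offset": [8, 0.2, 0], "rot": [0, 0, 0]}
    - {"jaw": 0.6, "offset": [8, 0.2, 0], "rot": [0, 0, 0]}
    - {"jaw": 0.6, "offset": [8, 0.2, 0], "rot": [0, 0, 0]}
    - {"jaw": 0.6, "offset": [8, 0.2, 0], "rot": [0, 0, 0]}
    - {"jaw": 0.6, "offset": [8, 0.2, 0], "rot": [0, 0, 0]}

```text
time_s: 9.7
eef_pos: [0.5391, -0.1904, 0.0351]
eef_rot: [-0.0, 0.771, 0.637, -0.0]
wrist_force: [0.1, -2.1, -0.4]
opening: 0.599
grasp_force: 0.0
```

Run:
```python
from h import *
where();rim("side");rim("top")
```

```text
t 9.7 lane [-156.2    1.4] z 35.1 tool x,y in lane deg [np.float64(0.01), np.float64(-89.99)] zaxis [-0.  0. -1.] F [ 0.1 -2.1 -0.4] q [-0.55  0.43  1.74  0.    0.98 -0.36] op 0.5992985967325684
side rim lane [-76.    1.9] size [133.3  94.5] yaw 0.99 px 346 ly [-43.5  48.7] lx [-140.2  -10.5]
top rim lane [-62.9   0.7] size [101.1  93.8] yaw -0.23 px 413 ly [-45.9  47.3] lx [-110.   -12.9]
```

Emit:
apply_moves:
  moves:
    - {"jaw": 0.6, "offset": [9, 0.2, 0], "rot": [0, 0, 0]}
    - {"jaw": 0.6, "offset": [9, 0.2, 0], "rot": [0, 0, 0]}
    - {"jaw": 0.6, "offset": [9, 0.2, 0], "rot": [0, 0, 0]}
    - {"jaw": 0.6, "offset": [9, 0.2, 0], "rot": [0, 0, 0]}
    - {"jaw": 0.6, "offset": [9, 0.2, 0], "rot": [0, 0, 0]}

```text
time_s: 10.42
eef_pos: [0.5487, -0.1466, 0.0354]
eef_rot: [0.0, 0.771, 0.637, 0.0]
wrist_force: [-1.3, -3.9, 0.8]
opening: 0.597
grasp_force: 0.0
```

Emit:
apply_moves:
  moves:
    - {"jaw": 0.6, "offset": [9, 0, 0], "rot": [0, 0, 0]}
    - {"jaw": 0.6, "offset": [9, 0, 0], "rot": [0, 0, 0]}
    - {"jaw": 0.6, "offset": [9, 0, 0], "rot": [0, 0, 0]}
    - {"jaw": 0.6, "offset": [9, 0, 0], "rot": [0, 0, 0]}
    - {"jaw": 0.6, "offset": [9, 0, 0], "rot": [0, 0, 0]}

```text
time_s: 11.05
eef_pos: [0.5572, -0.1025, 0.0353]
eef_rot: [0.0, 0.771, 0.637, -0.0]
wrist_force: [-0.3, -2.7, 1.1]
opening: 0.6
grasp_force: 0.0
```

Run:
```python
from h import *
where();p=rim("side");cv2.imwrite("pics/s4.png",cv2.resize(p[80:300,180:440,::-1],None,fx=2.6,fy=2.6));rim("top")
```

```text
t 11.05 lane [-66.4   0.1] z 35.3 tool x,y in lane deg [np.float64(-0.0), np.float64(-90.0)] zaxis [ 0. -0. -1.] F [-0.3 -2.7  1.1] q [-0.39  0.42  1.75 -0.    0.97 -0.2 ] op 0.6001066514420373
side rim lane [12.2  1.1] size [134.1  93.9] yaw 0.02 px 394 ly [-44.9  47.4] lx [-50.3  78.3]
top rim lane [24.1 -0.3] size [106.5  92.8] yaw 0.17 px 208 ly [-46.4  46.2] lx [-27.2  77. ]
```

View pics/s4.png

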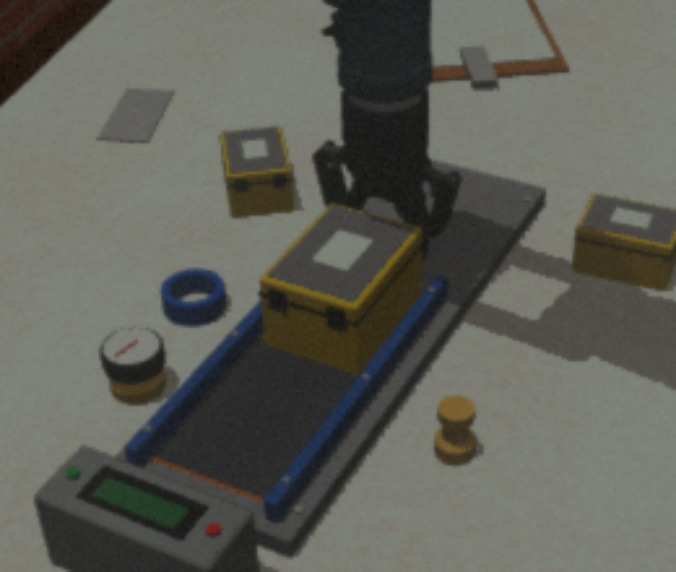

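The case is centred between the rails, with equal gaps either side, and its front is on the plate. The hand is clear of the rails.

Emit:
apply_moves:
  moves:
    - {"jaw": 0.6, "offset": [9, 0, 0], "rot": [0, 0, 0]}
    - {"jaw": 0.6, "offset": [9, 0, 0], "rot": [0, 0, 0]}
    - {"jaw": 0.6, "offset": [9, 0, 0], "rot": [0, 0, 0]}
    - {"jaw": 0.6, "offset": [9, 0, 0], "rot": [0, 0, 0]}
    - {"jaw": 0.6, "offset": [9, 0, 0], "rot": [0, 0, 0]}

```text
time_s: 11.78
eef_pos: [0.5655, -0.0581, 0.0352]
eef_rot: [-0.0, 0.771, 0.637, -0.0]
wrist_force: [-0.5, -3.1, 0.4]
opening: 0.603
grasp_force: 0.0
```

Emit:
apply_moves:
  moves:
    - {"jaw": 0.6, "offset": [9, 0, 0], "rot": [0, 0, 0]}
    - {"jaw": 0.6, "offset": [9, 0, 0], "rot": [0, 0, 0]}
    - {"jaw": 0.6, "offset": [9, 0, 0], "rot": [0, 0, 0]}
    - {"jaw": 0.6, "offset": [8, 0, 0], "rot": [0, 0, 0]}
    - {"jaw": 0.6, "offset": [6, 0, 0], "rot": [0, 0, 0]}

```text
time_s: 12.4
eef_pos: [0.5732, -0.018, 0.0352]
eef_rot: [-0.0, 0.771, 0.637, -0.0]
wrist_force: [-0.3, -1.7, -1.3]
opening: 0.6
grasp_force: 0.0
```

Run:
```python
from h import *
where();rim("side")
```

```text
t 12.4 lane [19.7  0.3] z 35.2 tool x,y in lane deg [np.float64(0.01), np.float64(-89.99)] zaxis [-0.  0. -1.] F [-0.3 -1.7 -1.3] q [-0.24  0.43  1.73  0.    0.98 -0.05] op 0.5999771088380492
side rim lane [97.2  1. ] size [136.3  94.5] yaw -0.94 px 475 ly [-45.6  47.2] lx [ 35.1 164.6]
```

Emit:
apply_moves:
  moves:
    - {"jaw": 0.6, "offset": [8, 0, 0], "rot": [0, 0, 0]}
    - {"jaw": 0.6, "offset": [8, 0, 0], "rot": [0, 0, 0]}
    - {"jaw": 0.6, "offset": [8, 0, 0], "rot": [0, 0, 0]}
    - {"jaw": 0.6, "offset": [7, 0, 0], "rot": [0, 0, 0]}
    - {"jaw": 0.6, "offset": [6, 0, 0], "rot": [0, 0, 0]}

```text
time_s: 13.08
eef_pos: [0.5802, 0.0183, 0.0353]
eef_rot: [0.0, 0.771, 0.637, -0.0]
wrist_force: [-0.5, -1.1, -1.0]
opening: 0.596
grasp_force: 0.0
```

Emit:
apply_moves:
  moves:
    - {"jaw": 0.6, "offset": [5, 0, 0], "rot": [0, 0, 0]}
    - {"jaw": 0.6, "offset": [4, 0, 0], "rot": [0, 0, 0]}
    - {"jaw": 0.6, "offset": [3, 0, 0], "rot": [0, 0, 0]}
    - {"jaw": 0.6, "offset": [1, 0, 0], "rot": [0, 0, 0]}
    - {"jaw": 0.6, "offset": [0, 0, 0], "rot": [0, 0, 0]}

```text
time_s: 13.7
eef_pos: [0.5827, 0.0307, 0.0353]
eef_rot: [-0.0, 0.771, 0.637, 0.0]
wrist_force: [0.2, -0.8, 0.1]
opening: 0.605
grasp_force: 0.0
```

Emit:
apply_moves:
  moves:
    - {"jaw": 0.6, "offset": [-5, 0, 0], "rot": [0, 0, 0]}
    - {"jaw": 0.6, "offset": [-15, 0, 0], "rot": [0, 0, 0]}
    - {"jaw": 0.6, "offset": [-30, 0, 0], "rot": [0, 0, 0]}
    - {"jaw": 0.6, "offset": [-30, 0, 0], "rot": [0, 0, 0]}
    - {"jaw": 0.6, "offset": [-10, 0, 0], "rot": [0, 0, 0]}

```text
time_s: 14.32
eef_pos: [0.5654, -0.06, 0.0354]
eef_rot: [0.0, 0.772, 0.636, 0.0]
wrist_force: [-0.2, 0.6, 0.2]
opening: 0.602
grasp_force: 0.0
```

Run:
```python
from h import *
where();p=rim("side");cv2.imwrite("pics/s5.png",cv2.resize(p[80:330,160:440,::-1],None,fx=2.4,fy=2.4));rim("top")
```

```text
t 14.325 lane [-23.1   0.1] z 35.4 tool x,y in lane deg [np.float64(-0.14), np.float64(-90.14)] zaxis [ 0. -0. -1.] F [-0.2  0.6  0.2] q [-0.31  0.42  1.75 -0.    0.97 -0.12] op 0.6015694090064412
side rim lane [149.1   0.5] size [131.   94.7] yaw 0.05 px 536 ly [-45.7  47.3] lx [ 84.3 213.9]
top rim lane [162.   -0.8] size [98.7 94.7] yaw -0.11 px 385 ly [-47.7  46.4] lx [116.2 211.2]
```

View pics/s5.png

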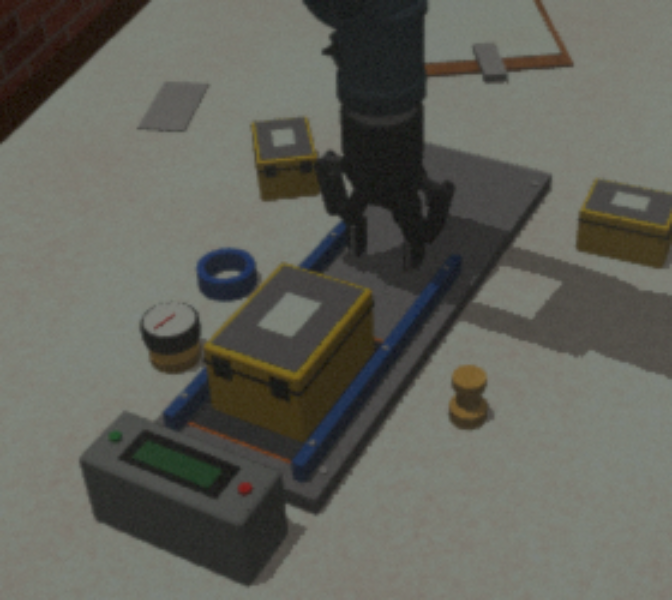

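The case sits between the two orange lines (front line at about (240,440), rear line showing at (378,343)), centred at x ≈ 149 mm, with the fingers clear.

```bash
python3 -c "
from bench import ctrl
print(ctrl.hand_in())"
```

```text
the job is handed in; nothing more can be done
None
```

The yellow case rests wholly on the weigh plate, about 1 mm from its centre along the lane and square to the rails. I saw no rail contact in the pictures or force readings. The fingers are backed well clear, and the job was handed in at about 14.4 s.

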